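Try, free and hold open the lid of a dish incubator

ROBOT

A 6-joint arm with a two-finger parallel gripper is mounted at the origin on the work surface. World frame = base frame: x ahead of the robot, y to its left, z up, the work surface at z = 0. Lengths are in m, angles in rad, forces in N, time in s.
With the tool pointing down it reaches from about 0.25 to 0.85 m from the base axis. Payload 12.5 kg.
Tool frame: the origin (TCP) lies on the centre line of the jaws, within the pads' length; the fingertips stand robot.tip_reach ahead of it and the grasp point (between the pads) lies 3 mm ahead of it (robot.tip_reach is the distance from the TCP to the fingertips, in m); y points along the fingers, x is the direction in which the jaws open and shut, and the axes are right-handed (so a half turn about y gives the same grasp; the last joint's range is limited). The gripper opens to 93 mm and grips with 3 to 60 N. Pads are 15 mm wide; open, the fingers measure 128 mm over their backs; the gripper's body (75 mm by 188 mm) begins 65 mm behind the grasp point.
Start: joints at [-1.265, 0.351, 1.652, -0, 1.139, -0.085], TCP at [0.21, -0.509, 0.241] pointing down, gripper open.
Joint ranges: [-2.75, 2.75], [-0.79, 2.1], [0.01, 2.65], [-1.57, 4.71], [0.07, 3.14], [-2.87, 2.87]. Speed limits (rad/s): [2.22, 2.22, 2.79, 3.14, 3.14, 3.14].

INTERFACE

Orientations are given as a 3x3 rotation matrix whose columns are the frame's x, y, z axes.
In Python, from plant import read_state, cams, job_done, robot gives the robot as it stands.
- The arm moves only by the tool carry_out, never from a script. Its argument "motion" is a list of rows, each a list of 5 numbers: the shift along the tool's x, y, z in m, then the turn about the tool's y in rad, then the opening, from 0 (shut) to 1 (fully open). In form: [[dx, dy, dz, twist, claw], ...]. A call has 1 to 8 rows; each row shifts and turns the commanded pose from where the row before left it, along the tool's axes as they then stand; what a row does not reach is not made up. A row lasts 1/8 s, in which the tool goes at most 62.5 mm and 10.7 degrees, less where a joint would pass 70% of its speed; a pose out of reach is approached as far as the arm can. A call is refused whole if a number of a shift passes 0.0625 or a number of a turn 0.188, either way. A call with a gripper value outside its range is refused whole. The fingers move at their own pace and stop on an object; the grip force is fixed at half the most. Time passes only in rows, so rows that do not move let the fingers close. It gives the time, the measured TCP pose, the force and the opening at its end, in the units of the state.
- read_state(): the state, without advancing time (a new reading comes with each control period).
- cams.grab_frame(name): name is "scene" or "top" or "wrist"; returns a dict with "color" (420x560x3 uint8, red, green, blue), "K" (3x3 intrinsics, pixels), "R" (3x3) and "t" (3): a world point X has camera coordinates R X + t; the wrist camera has in their place "mount" (4x4, takes a point from camera to tool coordinates, whose origin is the TCP and whose axes are the tool frame's). Camera axes: x right, y down, z forward; pixel columns grow to the right and rows downward; lengths in m; the calibration is good to about 2 mm. A picture is of the moment at which its call begins: read the wrist's pose just before it. There is no depth.
- job_done(): hands the job in, once; it reports no verdict.
The state is a dict: "clock": time; "joint_pos": joint angles; "qd": joint speeds; "tau": joint torques, N m; "position": TCP position; "tool_rot": TCP orientation; "contact_force": force on the tool from outside, world axes, zero at the start; "moment": the same for the moment, N m; "width": finger opening in m.
Only numpy, scipy, OpenCV 4.12 (cv2) and the standard library are available. Lean on these libraries where they do the work, as an engineer would, in place of code of your own. Each camera call takes 0.05 s, during which the arm holds its last target. There are 200 camera calls.

TASK

Open the lid of the petri-dish incubator for me and keep holding it open by its blue pull tab, standing half to three quarters of the way to upright (about 45 to 70 degrees); you finish while still holding it, since the lid falls shut by itself. Try the lid first by lifting it gently by the tab: sometimes it is caught, sometimes it is not; only if it is caught, put it down again, slide the orange release knob all the way, away from the lid (it stays there), and come back to lift the lid (if the lid comes up freely, leave the release alone). Do not wrench a caught lid, do not let the lid slam, and leave the other things on the bench where they are.

Things in the scene. Friction and masses are not known exactly. Their poses are not given: they have to be found in the camera images.
- incubator: petri-dish incubator, fixed, 200 mm deep (its x), 340 wide (y), 112 high. Origin: centre of underside; x from its front (tab side, facing the robot) to its back, y left, z up. Left part: white tub under the lid; right part (y -170 to -78 mm): blue deck, top 112 mm up. A hidden bolt (geom bolt_c0) in the front wall may lie over the lid's hook (geom lid_c0); only the release knob moves it
- lid (a joint): lid angle in rad: 0 shut, grows as its front rises, 1.57 upright. Hinged at the incubator's back, along its y; nothing keeps it up, it falls shut. Free, it lifts with 2 to 4 N at the tab. Caught, it rises only about 0.02 rad (5 mm at the tab), then stops firmly; a lid that passes 0.045 rad is free
- pull_tab (a point): grip point of the lid's blue pull tab: mid width and thickness, 20 mm in from its free end. The tab sticks out 60 mm level from the lid's front (incubator's -x), 22 mm wide (its y), 18 thick, nothing beside or below. Lid shut: at the incubator's (-140, 50, 106) mm, 225 mm from the hinge line. Grip across the width from above; it can turn between the pads as the lid swings, fingers pointing down
- lid_hinge (a point): fixed point on the lid's hinge line, level with and straight behind the pull tab when shut, at the incubator's (85, 50, 106) mm
- release_knob (a point): centre of the upright orange release knob on the blue deck, at the incubator's (-45, -116, 132) mm at the start; 28 mm (incubator's x) by 16 mm (its y), top 33 mm above the deck. Slides along the incubator's -y, away from the lid; 25 mm or more free on each side for fingers, above the deck
- release (a joint): travel of the release knob in m: 0 at the start (nearest the lid), 0.014 at its stop, away from the lid; fully slid, the bolt is clear of the hook. Takes 3 to 4 N, no spring: knob and bolt stay where they are left
- dishes_a: bystander, loose: a stack of five closed clear petri dishes, 90 mm across, 75 mm tall; origin at the centre of its underside
- dishes_b: bystander, loose: a stack of four closed clear petri dishes, 90 mm across, 60 mm tall; origin at the centre of its underside
- dish_single: bystander, loose: one closed clear petri dish, 90 mm across, 15 mm tall; origin at the centre of its underside
- jar: bystander, loose: a white screw-top jar, 84 mm across, 110 mm tall; origin at the centre of its underside
- pipette: bystander, loose: a blue and white hand pipette lying along its own x, about 260 mm long, 26 mm high; origin on the bench under its middle
- marker: bystander, loose: a blue marker pen lying along its own x, about 130 mm long, 14 mm high; origin on the bench under it

How it is judged:
By the outcome, as a careful person would: the job done as asked, in the order asked, and still so for the second after the job is handed in, while the arm keeps its last pose, push and grip.
It also fails if it takes over 58 s, if anything falls off the work surface, if the arm or the gripper's body presses on something with over 40 N, if the wrist force passes 120 N, or if a joint passes its speed limit or range.

## Working session

There is one attempt and no reset: what is moved stays moved. The work goes in short steps, Python scripts to look and compute and a tool call to move; the robot and the scene stay as the last step left them, time stands still between calls to the robot, and variables do not carry over. Pictures are saved under pics/ and viewed, about 8 in all and at most 12, crops included, and the job is handed in when it is done.

Besides the shell and the picture viewer there is one more tool, called in YAML: its name, and indented under it one key for each argument. carry_out: Moves the arm, as the interface text tells. Its arguments: {"type":"object","properties":{"motion":{"type":"array"}},"required":["motion"]}

```bash
mkdir -p pics; ls; python3 - <<'E'
from plant import read_state,cams,robot
import cv2,numpy as np
s=read_state();print(s['clock'],s['position'],np.round(s['tool_rot'],3),s['width'],robot.tip_reach)
for n in('top','scene'):
    f=cams.grab_frame(n);cv2.imwrite(f'pics/{n}0.png',f['color'][:,:,::-1]);print(n,f['K'].tolist(),np.round(f['R'],3).tolist(),f['t'])
E
```

```text
pics
0.0 [ 0.20942964 -0.50823079  0.24008561] [[ 0.381 -0.     0.925]
 [-0.925  0.001  0.381]
 [-0.001 -1.     0.   ]] 0.09309107463411445 0.022
top [[492.9279172045375, 0.0, 281.15445125736073], [0.0, 492.9279172045375, 208.6995257478479], [0.0, 0.0, 1.0]] [[-0.01, -1.0, -0.004], [-0.991, 0.011, -0.135], [0.135, 0.003, -0.991]] [0.03620064 0.56683935 1.33458475]
scene [[476.0818273380807, 0.0, 284.28941089365645], [0.0, 476.0818273380807, 208.71447601131715], [0.0, 0.0, 1.0]] [[-0.869, 0.494, 0.014], [0.366, 0.662, -0.654], [-0.333, -0.563, -0.756]] [ 0.46535677 -0.15809981  1.80864491]
```

View pics/top0.png

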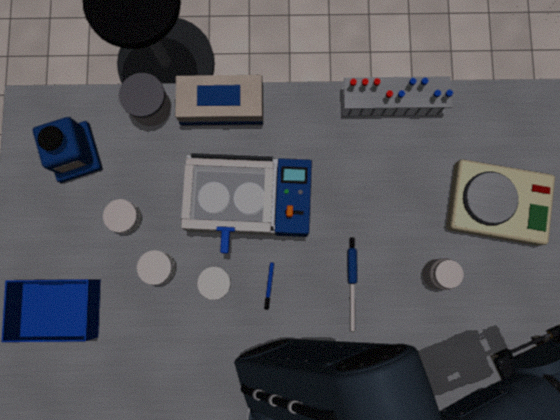

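View pics/scene0.png

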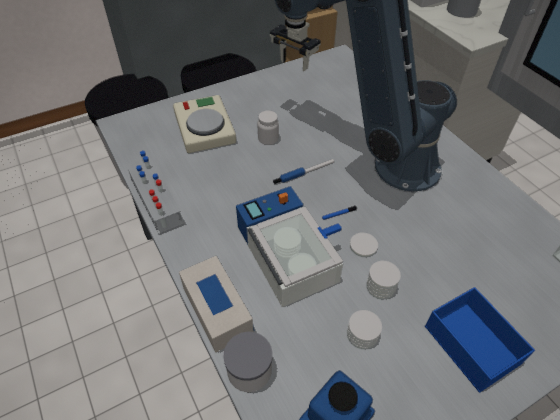

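The top view shows the incubator at (182–312, 155–237), its blue tab at (225, 240) and the orange knob at (290, 211). The marker lies near (269, 285) and a single dish at (214, 283). The scene view agrees.

```bash
cat > h.py <<'E'
import numpy as np,cv2
from plant import read_state,cams
def ray(f,uv,z,s=None):
    if 'mount' in f:
        T=np.eye(4);T[:3,:3]=s['tool_rot'];T[:3,3]=s['position'];M=T@f['mount'];R=M[:3,:3];c=M[:3,3]
    else: R=f['R'].T;c=-R@f['t']
    d=R@np.linalg.inv(f['K'])@np.array([uv[0],uv[1],1.]);return c+d*(z-c[2])/d[2]
def masks(f):
    h=cv2.cvtColor(f['color'],cv2.COLOR_RGB2HSV)
    return cv2.inRange(h,(105,140,40),(125,255,255)),cv2.inRange(h,(5,150,100),(20,255,255))
def blobs(m,a=20):
    n,l,st,c=cv2.connectedComponentsWithStats(m)
    return [(st[i].tolist(),c[i],(l==i).astype(np.uint8)) for i in range(1,n) if st[i,4]>a]
E
python3 - <<'E'
from h import *
for n,roi in(('top',(180,150,140,110)),('scene',(225,180,130,80))):
    f=cams.grab_frame(n);b,o=masks(f);x,y,w,h=roi
    k=np.zeros_like(b);k[y:y+h,x:x+w]=255
    for nm,m,z in(('blue',b&k,.112),('orange',o&k,.145)):
        for st,c,l in blobs(m):
            cn=cv2.findContours(l,0,2)[0][0];r=cv2.boxPoints(cv2.minAreaRect(cn))
            print(n,nm,st,np.round(c,1),np.round(ray(f,c,z),3),'\n',np.round([ray(f,p,z)[:2] for p in r],3).tolist())
E
```

```text
top blue [275, 159, 36, 75, 1857] [292.8 200.1] [ 0.58  -0.001  0.112] 
 [[0.494, 0.048], [0.693, 0.038], [0.688, -0.051], [0.49, -0.04]]
top blue [217, 227, 18, 26, 251] [224.8 237.8] [0.482 0.178 0.112] 
 [[0.511, 0.199], [0.51, 0.154], [0.445, 0.154], [0.445, 0.198]]
top orange [287, 206, 6, 10, 58] [289.5 210.3] [0.548 0.009 0.145] 
 [[0.56, 0.015], [0.559, 0.002], [0.536, 0.002], [0.536, 0.015]]
scene blue [236, 187, 66, 55, 1131] [266.6 208.8] [0.609 0.013 0.112] 
 [[0.724, -0.037], [0.488, -0.09], [0.501, 0.055], [0.724, 0.096]]
scene blue [323, 209, 26, 10, 85] [335.5 213.5] [0.428 0.136 0.112] 
 [[0.47, 0.124], [0.381, 0.136], [0.386, 0.148], [0.474, 0.136]]
scene blue [318, 224, 23, 14, 154] [329.8 230. ] [0.481 0.183 0.112] 
 [[0.507, 0.155], [0.44, 0.175], [0.459, 0.214], [0.524, 0.194]]
scene orange [279, 193, 9, 10, 67] [282.9 197.2] [0.555 0.021 0.145] 
 [[0.561, 0.002], [0.534, 0.007], [0.547, 0.042], [0.573, 0.037]]
```

carry_out:
  motion:
    - [0,-0.01,0,0.148,1]
    - [0,-0.01,0,0.148,1]
    - [0,0,0,0.148,1]
    - [-0.058,0,0.017,0,1]
    - [-0.058,0,0.017,0,1]
    - [-0.058,0,0.017,0,1]
    - [-0.058,0,0.017,0,1]
    - [-0.058,0,0.017,0,1]

```text
clock: 1.2
position: [0.31, -0.2217, 0.2607]
tool_rot: [[-0.054, 0.0, 0.999], [-0.999, -0.0, -0.054], [0.0, -1.0, 0.0]]
contact_force: [0.5, 0.0, 0.6]
width: 0.0929
```

carry_out:
  motion:
    - [-0.058,0,0.017,0,1]
    - [-0.058,0,0.017,0,1]
    - [-0.058,0,0.017,0,1]
    - [-0.058,0,0.017,0,1]
    - [-0.058,0,0.017,0,1]
    - [-0.058,0,0.017,0,1]
    - [-0.058,0,0.017,0,1]
    - [0,0,0,0,1]

```text
clock: 2.2
position: [0.4506, 0.1786, 0.2602]
tool_rot: [[-0.049, -0.0, 0.999], [-0.999, 0.0, -0.049], [-0.0, -1.0, -0.0]]
contact_force: [-0.8, -0.3, -0.4]
width: 0.0928
```

```bash
python3 - <<'E'
from h import *
s=read_state();f=cams.grab_frame('wrist');cv2.imwrite('pics/w1.png',f['color'][:,:,::-1])
print(s['clock'],s['position'],np.round(s['tool_rot'],3).tolist(),np.round(f['mount'],3).tolist(),f['K'][0])
b,o=masks(f)
for nm,m,z in(('blue',b,.115),('orange',o,.145)):
    for st,c,l in blobs(m,150):
        r=cv2.boxPoints(cv2.minAreaRect(cv2.findContours(l,0,2)[0][0]))
        print(nm,st,np.round(c,1),np.round(ray(f,c,z,s),4),'\n',np.round([ray(f,p,z,s)[:2] for p in r],4).tolist())
E
```

```text
2.2 [0.45057798 0.17855131 0.2601675 ] [[-0.049, -0.0, 0.999], [-0.999, 0.0, -0.049], [-0.0, -1.0, -0.0]] [[1.0, -0.001, -0.001, 0.001], [0.001, -0.249, 0.968, -0.143], [-0.001, -0.968, -0.249, 0.068], [0.0, 0.0, 0.0, 1.0]] [350.92235615   0.         282.51764373]
blue [435, 0, 125, 140, 14005] [496.3  70.2] [0.5473 0.0088 0.115 ] 
 [[0.5981, 0.0586], [0.5935, -0.0322], [0.4926, -0.0469], [0.4976, 0.0527]]
blue [253, 130, 59, 80, 2339] [281.6 163.3] [0.4843 0.177  0.115 ] 
 [[0.5119, 0.1985], [0.5096, 0.1522], [0.4444, 0.1541], [0.4469, 0.2032]]
blue [377, 202, 16, 44, 398] [384.4 222.4] [0.4295 0.0918 0.115 ] 
 [[0.4095, 0.0989], [0.4484, 0.0934], [0.4465, 0.0852], [0.4076, 0.0904]]
orange [507, 42, 28, 43, 952] [520.6  63.1] [0.5481 0.0098 0.145 ] 
 [[0.5353, 0.0183], [0.5629, 0.0171], [0.5601, 0.0013], [0.5323, 0.002]]
```

View pics/w1.png

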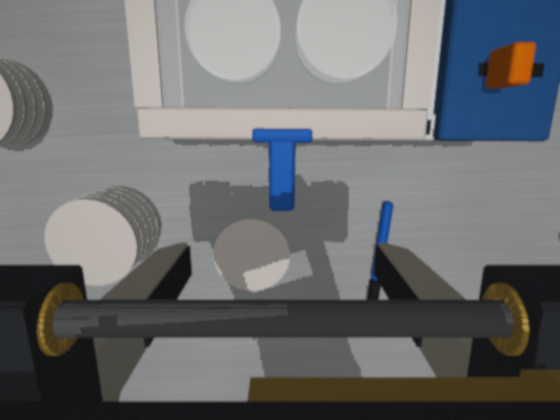

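The wrist view shows the tab stem at columns 269–295 with its free end near row 208, and nothing beside it. That puts the end at x≈0.445 and the centre line at y≈0.178, and the tool is aligned with the lid's front edge. Next I descend and grip.

carry_out:
  motion:
    - [0,0.05,0.005,0,1]
    - [0,0.05,0.005,0,1]
    - [0,0.03,0.003,0,1]
    - [0,0.014,0,0,1]
    - [0,0,0,0,1]
    - [0,0,0,0,0.5]
    - [0,0,0,0,0.3]
    - [0,0,0,0,0]

```text
clock: 3.25
position: [0.4635, 0.175, 0.1172]
tool_rot: [[-0.053, 0.001, 0.999], [-0.999, 0.0, -0.053], [-0.0, -1.0, 0.001]]
contact_force: [0.6, -1.1, 0.1]
width: 0.0675
```

carry_out:
  motion:
    - [0,0,0,0,0]
    - [0,0,0,0,0]
    - [0,0,0,0,0]

```text
clock: 3.62
position: [0.4632, 0.175, 0.1166]
tool_rot: [[-0.053, -0.0, 0.999], [-0.999, -0.0, -0.053], [0.0, -1.0, -0.0]]
contact_force: [0.7, -0.4, -0.2]
width: 0.0379
```

carry_out:
  motion:
    - [0,0,0,0,0]
    - [0,0,0,0,0]
    - [0,0,0,0,0]
    - [0,0,0,0,0]

```text
clock: 4.12
position: [0.4634, 0.1783, 0.117]
tool_rot: [[-0.054, 0.001, 0.999], [-0.999, 0.006, -0.054], [-0.006, -1.0, 0.001]]
contact_force: [-1.9, 29.6, -2.0]
width: 0.0217
```

The tab is gripped (21.7 mm wide), but there is about 3 mm of sideways offset. I'll relieve that, then try a gentle lift.

carry_out:
  motion:
    - [-0.002,0,0,0,0]
    - [-0.002,0,0,0,0]
    - [0,0,0,0,0]
    - [0,0,0,0,0]

```text
clock: 4.62
position: [0.4634, 0.1789, 0.1166]
tool_rot: [[-0.053, -0.0, 0.999], [-0.999, 0.0, -0.053], [-0.0, -1.0, -0.0]]
contact_force: [1.0, -1.0, -1.7]
width: 0.0215
```

carry_out:
  motion:
    - [0,-0.002,0,0,0]
    - [0,-0.002,0,0,0]
    - [0,0,0,0,0]

```text
clock: 5.0
position: [0.4635, 0.1788, 0.1207]
tool_rot: [[-0.053, 0.0, 0.999], [-0.999, -0.0, -0.053], [0.0, -1.0, 0.0]]
contact_force: [1.5, -1.4, -3.5]
width: 0.0217
```

carry_out:
  motion:
    - [0,-0.002,0,0,0]
    - [0,0,0,0,0]
    - [0,0,0,0,0]

```text
clock: 5.38
position: [0.4634, 0.1788, 0.1221]
tool_rot: [[-0.053, -0.0, 0.999], [-0.999, -0.0, -0.053], [0.0, -1.0, -0.0]]
contact_force: [4.3, -0.4, -12.6]
width: 0.0219
```

At about 5.5 mm the force jumped from 3.5 N to 12.6 N with little more rise, so the lid is caught. I'll set it down and release the tab.

carry_out:
  motion:
    - [0,0.002,0,0,0]
    - [0,0.002,0,0,0]
    - [0,0.002,0,0,0]
    - [0,0,0,0,0]
    - [0,0,0,0,0.45]
    - [0,0,0,0,0.45]
    - [0,0,0,0,0.45]
    - [0,0,0,0,0.45]

```text
clock: 6.38
position: [0.4635, 0.179, 0.1167]
tool_rot: [[-0.053, 0.0, 0.999], [-0.999, 0.0, -0.053], [-0.0, -1.0, 0.0]]
contact_force: [0.0, 0.9, -0.2]
width: 0.0419
```

carry_out:
  motion:
    - [0,-0.03,0,0,0.45]
    - [0,-0.05,0,0,0.4]
    - [0.05,-0.005,0.03,0,0.38]
    - [0.05,0,0.03,0,0.36]
    - [0.05,0,0.03,0,0.36]
    - [0.015,0,0.005,0,0.36]
    - [0,0,0,0,0.36]

```text
clock: 7.25
position: [0.5493, 0.0088, 0.2014]
tool_rot: [[-0.055, -0.001, 0.999], [-0.999, 0.0, -0.055], [-0.0, -1.0, -0.001]]
contact_force: [0.9, -0.2, 0.3]
width: 0.0334
```

```bash
python3 - <<'E'
from h import *
s=read_state();f=cams.grab_frame('wrist');cv2.imwrite('pics/w2.png',f['color'][:,:,::-1])
print(s['clock'],s['position'],s['width'])
b,o=masks(f)
for st,c,l in blobs(o,150): print(st,np.round(c,1),[np.round(ray(f,p,.145,s),4).tolist() for p in(c,(st[0],st[1]),(st[0]+st[2],st[1]),(st[0]+st[2],st[1]+st[3]))])
E
```

```text
7.25 [0.54933423 0.00875952 0.20138596] 0.03335051670188706
[271, 206, 27, 52, 1271] [283.9 231.5] [[0.5531, 0.007, 0.145], [0.5692, 0.0137, 0.145], [0.5683, -0.0021, 0.145], [0.5358, -0.0006, 0.145]]
```

View pics/w2.png

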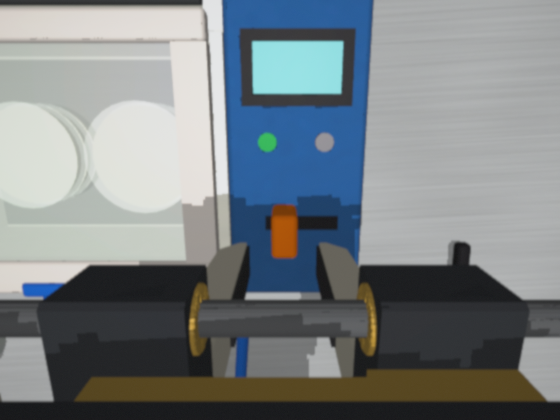

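The knob is at (284, 231), between the open fingers and about 2 mm off-centre. Left and right finger paths are clear above the deck. I'll descend, grip and slide.

carry_out:
  motion:
    - [0.002,0.02,0.002,0,0.36]
    - [0,0.025,0,0,0.36]
    - [0,0.014,0,0,0.36]
    - [0,0,0,0,0.36]
    - [0,0,0,0,0]
    - [0,0,0,0,0]
    - [0,0,0,0,0]
    - [0,0,0,0,0]

```text
clock: 8.3
position: [0.5518, 0.0071, 0.1434]
tool_rot: [[-0.053, 0.001, 0.999], [-0.999, 0.0, -0.053], [-0.0, -1.0, 0.001]]
contact_force: [-1.0, 1.1, 7.1]
width: 0.016
```

carry_out:
  motion:
    - [0.004,0,0,0,0]
    - [0.004,0,0,0,0]
    - [0.004,0,0,0,0]
    - [0.002,0,0,0,0]
    - [0.001,0,0,0,0]
    - [0,0,0,0,0]
    - [0,0,0,0,0]

```text
clock: 9.18
position: [0.5511, -0.0065, 0.1434]
tool_rot: [[-0.054, 0.001, 0.999], [-0.999, 0.002, -0.054], [-0.003, -1.0, 0.001]]
contact_force: [-0.8, 11.9, 5.9]
width: 0.0159
```

carry_out:
  motion:
    - [0.001,0,0,0,0]
    - [0,0,0,0,0]
    - [0,0,0,0,0]

```text
clock: 9.55
position: [0.551, -0.0066, 0.1434]
tool_rot: [[-0.054, 0.001, 0.999], [-0.999, 0.004, -0.054], [-0.004, -1.0, 0.001]]
contact_force: [0.9, 17.7, 5.9]
width: 0.0158
```

The knob is at its stop: 13.7 mm of travel, and the force rose to 17.7 N with no further motion. I'll let go and return to the tab.

carry_out:
  motion:
    - [-0.0013,0,0,0,0]
    - [0,0,0,0,0]
    - [0,0,0,0,0.34]
    - [0,0,0,0,0.34]
    - [0,0,0,0,0.34]
    - [0,-0.03,0,0,0.34]
    - [0,-0.03,0,0,0.45]
    - [-0.05,0,-0.027,0,0.45]

```text
clock: 10.55
position: [0.5281, 0.0424, 0.2046]
tool_rot: [[-0.057, 0.005, 0.998], [-0.998, -0.0, -0.057], [0.0, -1.0, 0.005]]
contact_force: [0.5, 0.7, -0.8]
width: 0.0412
```

carry_out:
  motion:
    - [-0.05,0,-0.027,0,0.45]
    - [-0.05,0,-0.027,0,0.45]
    - [-0.031,0,-0.015,0,0.45]
    - [0,0,0,0,0.45]
    - [0,0,0,0,0.45]

```text
clock: 11.18
position: [0.4647, 0.1777, 0.2026]
tool_rot: [[-0.053, 0.0, 0.999], [-0.999, -0.0, -0.053], [0.0, -1.0, 0.0]]
contact_force: [0.3, -0.1, -0.7]
width: 0.0419
```

```bash
python3 - <<'E'
from h import *
s=read_state();f=cams.grab_frame('wrist')
t=cams.grab_frame('top')['color']
cv2.imwrite('pics/w3.png',np.hstack([f['color'][:,:,::-1],cv2.resize(t[150:260,170:320,::-1],(240,420))]))
print(s['clock'],s['position'],s['width'])
b,o=masks(f)
for st,c,l in blobs(b,300): print(st,np.round(c,1),np.round(ray(f,c,.115,s),4))
E
```

```text
11.175 [0.46471162 0.17766257 0.20262766] 0.04193663298050762
[467, 0, 93, 165, 13492] [515.1  85. ] [0.546 0.028 0.115]
[245, 154, 72, 96, 3471] [280.9 193.8] [0.485 0.177 0.115]
[392, 228, 17, 38, 439] [399.9 246.8] [0.4429 0.0963 0.115 ]
```

View pics/w3.png

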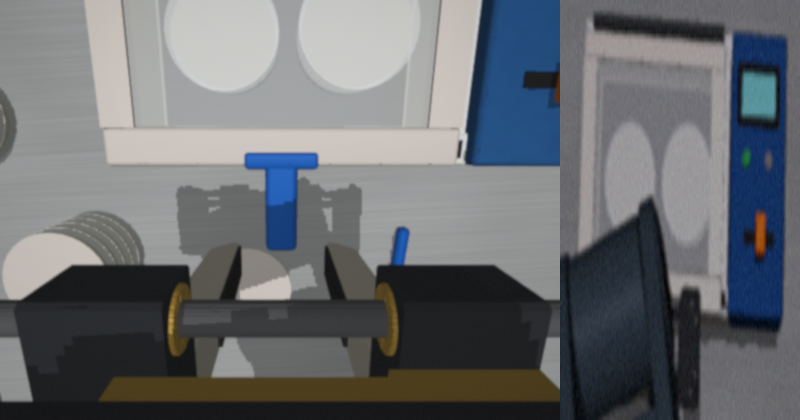

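The tab at (281, 205) is centred, and the knob has moved right along its slot. Gripping again.

carry_out:
  motion:
    - [-0.001,0.04,-0.001,0,0.45]
    - [0,0.03,0,0,0.45]
    - [0,0.016,0,0,0.45]
    - [0,0,0,0,0.3]
    - [0,0,0,0,0]
    - [0,0,0,0,0]
    - [0,0,0,0,0]
    - [0,0,0,0,0]

```text
clock: 12.28
position: [0.4641, 0.1789, 0.1176]
tool_rot: [[-0.053, 0.002, 0.999], [-0.999, -0.0, -0.053], [0.0, -1.0, 0.002]]
contact_force: [1.4, -5.9, 1.2]
width: 0.0217
```

carry_out:
  motion:
    - [0,-0.003,0,0,0]
    - [0,-0.003,0,0,0]
    - [0,-0.003,0,0,0]
    - [0,-0.003,0,0,0]
    - [0,0,0,0,0]

```text
clock: 12.9
position: [0.4643, 0.1789, 0.1296]
tool_rot: [[-0.053, 0.002, 0.999], [-0.999, -0.0, -0.053], [0.0, -1.0, 0.002]]
contact_force: [4.4, -5.4, -3.4]
width: 0.0215
```

The tab came up 12 mm at 3.4 N, so the lid is free. I'll follow the arc.

carry_out:
  motion:
    - [0,-0.0158,0.0014,0,0]
    - [0,-0.0156,0.0025,0,0]
    - [0,-0.0154,0.0036,0,0]
    - [0,-0.0152,0.0046,0,0]
    - [0,0,0,0,0]

```text
clock: 13.52
position: [0.476, 0.1782, 0.1919]
tool_rot: [[-0.053, 0.002, 0.999], [-0.999, -0.0, -0.053], [0.0, -1.0, 0.002]]
contact_force: [0.6, -4.5, -3.1]
width: 0.0217
```

carry_out:
  motion:
    - [0,-0.0148,0.0057,0,0]
    - [0,-0.0144,0.0067,0,0]
    - [0,-0.0138,0.0077,0,0]
    - [0,-0.0133,0.0086,0,0]
    - [0,0,0,0,0]

```text
clock: 14.15
position: [0.5048, 0.1767, 0.248]
tool_rot: [[-0.053, 0.001, 0.999], [-0.999, -0.001, -0.053], [0.001, -1.0, 0.001]]
contact_force: [-1.2, -5.1, -2.8]
width: 0.0222
```

carry_out:
  motion:
    - [0,-0.0126,0.0096,0,0]
    - [0,-0.012,0.0104,0,0]
    - [0,-0.0112,0.0112,0,0]
    - [0,0,0,0,0]

```text
clock: 14.65
position: [0.536, 0.1749, 0.2835]
tool_rot: [[-0.054, 0.001, 0.999], [-0.999, -0.001, -0.054], [0.001, -1.0, 0.001]]
contact_force: [-1.2, -4.6, -1.7]
width: 0.0218
```

Now at about 47°. Two more steps.

carry_out:
  motion:
    - [0,-0.0104,0.012,0,0]
    - [0,-0.0096,0.0126,0,0]
    - [0,0,0,0,0]
    - [0,0,0,0,0]

```text
clock: 15.15
position: [0.56, 0.1736, 0.3029]
tool_rot: [[-0.053, 0.0, 0.999], [-0.999, -0.001, -0.053], [0.001, -1.0, 0.0]]
contact_force: [0.8, -5.6, -3.1]
width: 0.0212
```

```bash
python3 - <<'E'
from h import *
s=read_state();p=s['position'];print(s['clock'],p,s['contact_force'],s['width'])
print('angle',np.degrees(np.arctan2(p[2]-.1176,.691-p[0])),'r',np.hypot(p[2]-.1176,.691-p[0]))
f=cams.grab_frame('scene')['color'];w=cams.grab_frame('wrist')['color']
cv2.imwrite('pics/s4.png',np.hstack([cv2.resize(f[130:330,170:400,::-1],(460,400)),cv2.resize(w[:,:,::-1],(340,400))]))
E
```

```text
15.15 [0.56004024 0.17360933 0.30288855] [ 0.79776366 -5.55801349 -3.08166746] 0.02121859973720112
angle 54.747781447771374 r 0.2268971193999822
```

View pics/s4.png

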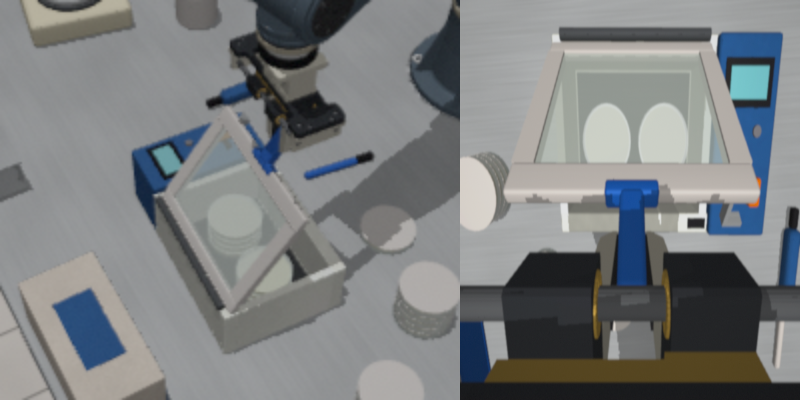

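The picture shows the lid standing open with the tab, at about (265, 155) in the left crop, held in the fingers. The bystanders are where they were. Handing in.

```bash
python3 -c "
from plant import job_done;print(job_done())"
```

```text
the job is handed in; nothing more can be done
None
```

The lid is open at about 55° and the gripper is still holding it by the blue tab. I handed the job in at about 15 s.

- **Trial lift:** the lid was caught. It rose about 5 mm and the force jumped from 3.5 N to 12.6 N, so I put it down again.
- **Release:** I gripped the orange knob and slid it 13.7 mm to its stop, where the push rose to 17.7 N with no further motion. I then let go, and the top view afterwards showed it still slid over.
- **Lifting:** back at the tab, the lid passed the catch at about 3.4 N. I swung it up along its arc with vertical forces of about 2 to 3 N.
- **Last checks:** the angle comes from the gripper's position relative to the hinge, and the hinge distance matched the planned 227 mm. The fingers are 21 mm apart on the 22 mm tab. The final pictures show the lid held and the things in view apparently undisturbed.
- **Off from ideal:** on the first grip the jaws were about 3 mm off-centre, giving a brief 30 N sideways push on the tab. I corrected that before the trial lift. A steady sideways force of about 5 N remained at the end. No check failed.

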